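# Meter a few nuts from their bin into the parts tray

## Task

Take the bin of hex nuts off the stand and, with its mouth held low over the steel parts tray, tilt it just until the nuts begin to slide, and meter three to five of them into the tray. Keep the other nuts in the bin, and put it back level and square in its own place on the stand, without disturbing anything else on the bench.

Things in the scene. Friction and masses are not known exactly. Their poses are not given: they have to be found in the camera images.
- bin: Nut bin: open scoop-front bin of blue sheet steel, 116 mm long (x), 80 wide (y), walls 32 high and 3 thick (24 high at the front), 0.2 to 0.33 kg empty. Origin: centre of its underside; -x is the open mouth, +x the rear wall, z up. Inner floor 3 mm up, flat from x = -29 to +55 mm; ahead of that it rises 15 degrees to the mouth edge. One of three alike bins on the stand, told by its contents: loose hex nuts.
- bin_handle (a point): Centre of the nut bin's cross handle, the place to grip: black bar 12 mm thick (bin's x), 28 high, 74 long (bin's y), 80 with its uprights. In the bin's frame at x = +20, y = 0, z = 78 mm; the bar spans z = 64 to 92, with 32 mm free between it and the walls' rims. Axes as the bin's.
- bin_mouth (a point): Middle of the nut bin's mouth edge, over which the nuts leave: in the bin's frame x = -58, y = 0, z = 10.5 mm. Axes as the bin's. The nuts slide out when the mouth end is tilted down some 18 to 35 degrees (friction varies), one to three at a time, and stop once the bin is levelled by some 6 degrees.
- nut0_center (a point): Centre of a plain steel hex nut, 22 mm across flats, 12.5 mm high, about 25 g; nine alike, lying flat in one layer in the nut bin at the start, in three uneven files of three that run towards the mouth.
- nut1_center (a point): Centre of a plain steel hex nut, 22 mm across flats, 12.5 mm high, about 25 g; nine alike, lying flat in one layer in the nut bin at the start, in three uneven files of three that run towards the mouth.
- nut2_center (a point): Centre of a plain steel hex nut, 22 mm across flats, 12.5 mm high, about 25 g; nine alike, lying flat in one layer in the nut bin at the start, in three uneven files of three that run towards the mouth.
- nut3_center (a point): Centre of a plain steel hex nut, 22 mm across flats, 12.5 mm high, about 25 g; nine alike, lying flat in one layer in the nut bin at the start, in three uneven files of three that run towards the mouth.
- nut4_center (a point): Centre of a plain steel hex nut, 22 mm across flats, 12.5 mm high, about 25 g; nine alike, lying flat in one layer in the nut bin at the start, in three uneven files of three that run towards the mouth.
- nut5_center (a point): Centre of a plain steel hex nut, 22 mm across flats, 12.5 mm high, about 25 g; nine alike, lying flat in one layer in the nut bin at the start, in three uneven files of three that run towards the mouth.
- nut6_center (a point): Centre of a plain steel hex nut, 22 mm across flats, 12.5 mm high, about 25 g; nine alike, lying flat in one layer in the nut bin at the start, in three uneven files of three that run towards the mouth.
- nut7_center (a point): Centre of a plain steel hex nut, 22 mm across flats, 12.5 mm high, about 25 g; nine alike, lying flat in one layer in the nut bin at the start, in three uneven files of three that run towards the mouth.
- nut8_center (a point): Centre of a plain steel hex nut, 22 mm across flats, 12.5 mm high, about 25 g; nine alike, lying flat in one layer in the nut bin at the start, in three uneven files of three that run towards the mouth.
- stand: Low steel bench stand, 150 mm (x) by 312 (y), top at z = 30 mm, fixed. Origin under its centre; blank card labels on its front (-x). Three bins stand on it, mouths to -x, at y = -104, 0 and +104 mm (24 mm gaps), square to it within 0.05 rad; which place is the nut bin's varies. It may be left or right of the robot, the tray on the other side.
- tray: Parts tray: open pressed-steel tray, 150 mm (x) by 210 mm (y), 30 mm high, walls and floor 3 mm, fixed to the bench by its magnetic foot. Origin under its centre, z up.
- bin_bolts: Neighbour bin of the same make and size on the stand, filled with hex bolts; loose, leave it where it is. Origin and axes as the nut bin's.
- bin_washers: Neighbour bin of the same make and size on the stand, filled with flat washers; loose, leave it where it is. Origin and axes as the nut bin's.
- sanding_block: Bystander: rubber sanding block 70 x 125 x 38 mm, loose on the bench beyond the tray (140 to 170 mm from its centre). Origin under its centre.
- wrench: Bystander: 200 mm combination wrench lying flat on the bench behind the stand, loose. Origin under its centre.
Mind the look-alikes: they are no part of the job. Leave any pink look-alike of the bin alone.

How it is judged:
By the outcome, as a careful person would: the job done as asked, in the order asked, and still so for the second after the job is handed in, with the robot touching nothing.
It also fails if it takes over 62 s, if anything falls off the work surface, if the arm or the gripper's body presses on something with over 40 N, if the wrist force passes 120 N, or if a joint passes its speed limit or range.

## Robot

A 7-joint arm with a two-finger parallel gripper is mounted at the origin on the work surface. World frame = base frame: x ahead of the robot, y to its left, z up, the work surface at z = 0. Lengths are in mm, angles in rad, forces in N, time in s.
With the tool pointing down it reaches from about 400 to 875 mm from the base axis. Payload 19.3 kg.
Tool frame: the origin (TCP) lies at the very end of the fingers, on their centre line; the grasp point (between the pads) lies 19 mm behind it; z points along the fingers, y is the line along which they close (so a half turn about z gives the same grasp; the last joint's range is limited). The gripper opens to 85 mm and grips with 20 to 120 N. Pads are 22 mm wide; open, the fingers measure 114 mm over their backs; the gripper's body (76 mm by 85 mm) begins 54 mm behind the grasp point. The pads swing forward as they close: fully open they stand 13 mm farther back than shut.
Start: joints at [-1.192, 0.521, -0.036, 1.599, 0.021, 1.021, -0.113], TCP at [271.194, 563.088, 231.291] pointing down, gripper open.
Joint ranges: [-2.91, 2.91], [-0.3, 2.13], [-1.5, 1.42], [0.17, 2.43], [-1.26, 4.41], [0.16, 1.93], [-2.52, 2.52]. Speed limits (rad/s): [1.89, 1.89, 2.39, 2.39, 3.01, 3.01, 3.01].

## Interface

Orientations are given as a unit quaternion [x, y, z, w].
In Python, from cell import robot gives the robot as it stands.
- The arm moves only by the tool arm_command, never from a script. Its argument "targets" is one flat list of numbers, 6 for each row, row after row: the shift along the world's x, y, z as a fraction of full scale, then the turn, a rotation vector about the world's x, y, z as a fraction of full scale. In form: [tx, ty, tz, ax, ay, az, tx, ty, tz, ax, ay, az, ...]. A call has 1 to 8 rows; each row shifts and turns the commanded pose from where the row before left it; what a row does not reach is not made up. Full scale, the value 1, is 0.25 m for a shift and 30 degrees for a turn. A row lasts 1/10 s, in which the tool goes at most 50 mm and 8.59 degrees, less where a joint would pass 70% of its speed; a pose out of reach is approached as far as the arm can. A call with a number of a shift or a turn outside -1 to 1 is refused whole. A call with a gripper value outside its range is refused whole. "claw" is the gripper command: -1 is shut, 1 is fully open, values between are in proportion, set as the call begins (left out, the last holds). The fingers move at their own pace and stop on an object; "newtons" is the grip in N (left out, the last holds). Time passes only in rows, so rows that do not move let the fingers close. It gives the time, the measured TCP pose, the force, the opening and the grip force at its end, in the units of the state.
- robot.observe(): the state, without advancing time (a new reading comes with each control period).
- robot.snapshot(name): name is "side" or "top" or "wrist"; returns (picture, depth): 400x640x3 uint8, red, green, blue; 400x640 float32, mm along the optical axis (not along the pixel's ray), 0 where there is no reading.
- robot.get_calibration(name): a dict with "fx", "fy", "cx", "cy" (pixels), "cam_to_world" (4x4, takes a point from camera to world coordinates); the wrist camera has in their place "tool_from_camera" (4x4, takes a point from camera to tool coordinates, whose origin is the TCP and whose axes are the flange's). Camera axes: x right, y up, looking along -z (the intrinsics and any distortion apply to the point x, -y, -z); pixel columns grow to the right and rows downward; lengths in mm; the calibration is good to about 2 mm. A picture is of the moment at which its call begins: read the wrist's pose just before it. get_calibration takes no time and is no camera call.
- robot.sign_off(): hands the job in; it is judged then, once.
The state is a dict: "clock": time; "joints": joint angles; "qvel": joint speeds; "joint_efforts": joint torques, N m; "tool_pos": TCP position; "eef_rot": TCP orientation; "wrist_force": force on the tool from outside, world axes, zero at the start; "wrist_torque": the same for the moment, N m; "grip_width": finger opening in mm; "finger_force": force on a finger pad.
Only numpy, scipy, OpenCV 4.12 (cv2) and the standard library are available. Lean on these libraries where they do the work, as an engineer would, in place of code of your own. Each camera call takes 0.05 s, during which the arm holds its last target. There are 200 camera calls.

## Working session

There is one attempt and no reset: what is moved stays moved. The work goes in short steps, Python scripts to look and compute and a tool call to move; the robot and the scene stay as the last step left them, time stands still between calls to the robot, and variables do not carry over. Pictures are saved under pics/ and viewed, at most 10 in all, crops included, and the job is handed in when it is done.

Besides the shell and the picture viewer there is one more tool, called after "Request:" as name(argument=value, ...) on one line, values as JSON. arm_command: Moves the arm, as the interface text tells. Its arguments: {"type":"object","properties":{"targets":{"type":"array"},"claw":{"type":"number"},"newtons":{"type":"number"}},"required":["targets"]}

```bash
mkdir -p pics; ls; cat > h.py <<'E'
import numpy as np, cv2
from cell import robot
def snap(n):
    p,d=robot.snapshot(n); np.savez(''+n+'.npz',p=p,d=d); return p,d
def cloud(n,d):
    c=robot.get_calibration(n); v,u=np.indices(d.shape)
    P=np.stack([(u-c['cx'])/c['fx']*d,-(v-c['cy'])/c['fy']*d,-d],-1)
    T=np.array(c['cam_to_world']); return P@T[:3,:3].T+T[:3,3]
E
python3 - <<'E'
from h import *
for n in ('top','side'):
    p,d=snap(n); cv2.imwrite(f'pics/{n}0.png',p[:,:,::-1])
    c=robot.get_calibration(n); print(n,c)
print(robot.observe())
E
```

```text
pics
top {'fx': 499.7859000515801, 'fy': 499.7859000515801, 'cx': 324.49115297775194, 'cy': 197.8561595145253, 'cam_to_world': array([[ 2.59953626e-02,  9.90991777e-01, -1.31375563e-01,
         4.36699183e+02],
       [-9.99403185e-01,  2.87539012e-02,  1.91438298e-02,
        -1.47025412e+00],
       [ 2.27489379e-02,  1.30799506e-01,  9.91147807e-01,
         1.23248756e+03],
       [ 0.00000000e+00,  0.00000000e+00,  0.00000000e+00,
         1.00000000e+00]])}
side {'fx': 391.9429458843663, 'fy': 391.9429458843663, 'cx': 322.67104164891305, 'cy': 199.24077093070318, 'cam_to_world': array([[ 9.33421555e-01,  2.12720255e-01, -2.88919183e-01,
         3.12846942e+02],
       [-3.58383099e-01,  5.14866137e-01, -7.78764673e-01,
        -7.15291973e+02],
       [-1.69043163e-02,  8.30459484e-01,  5.56822494e-01,
         6.10017637e+02],
       [ 0.00000000e+00,  0.00000000e+00,  0.00000000e+00,
         1.00000000e+00]])}
{'clock': 0.1, 'joints': array([-1.19218721,  0.52194606, -0.03631143,  1.59994675,  0.02122   ,
        1.02110037, -0.11280358]), 'qvel': array([-1.64130103e-05, -7.76533028e-04,  7.68501642e-04, -8.81666527e-04,
       -9.31976075e-04,  5.98044701e-04,  3.83488796e-04]), 'joint_efforts': array([ 4.23807185e-03, -9.28479052e+01,  1.98437110e+00, -3.70523500e+01,
        1.81922346e-02,  5.47827090e-03, -1.76749122e-06]), 'tool_pos': array([271.09671124, 562.81093094, 230.79019292]), 'eef_rot': array([ 2.22534661e-01,  9.74924647e-01, -5.03306340e-04, -6.56768920e-05]), 'wrist_force': array([-0.3260525 ,  0.48160937, -1.29231561]), 'wrist_torque': array([-0.04664884, -0.01308264, -0.03059713]), 'finger_force': 0.0, 'grip_width': 85.16200277509483}
```

View pics/top0.png

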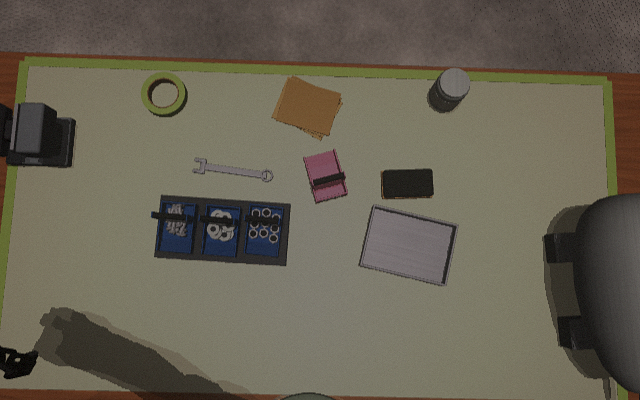

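View pics/side0.png

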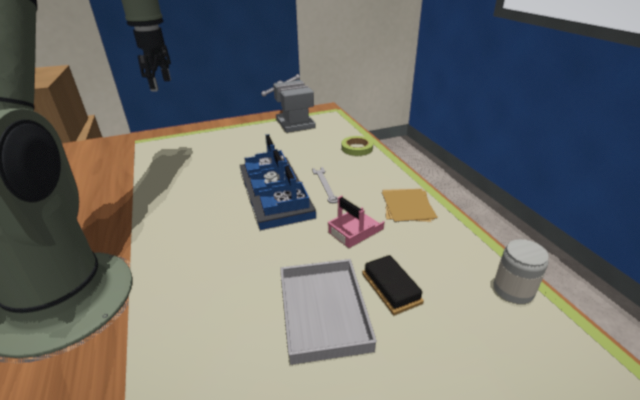

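Candidates in the top view are the bolts bin (178,228), the washers bin (220,230), a bin with separate rings or hexes (265,228) and a pink look-alike (325,178). By contents the choice is (265,228). I'll check it in a close crop.

```bash
python3 - <<'E'
from h import *
f=np.load('top.npz'); p,d=f['p'],f['d']
cv2.imwrite('pics/crop.png',cv2.resize(np.clip(p[185:275,145:305].astype(float)*1.8,0,255).astype('uint8')[:,:,::-1],None,fx=5,fy=5,interpolation=2))
W=cloud('top',d); g=p.astype(int)
# handle tops
z=W[...,2]; box=np.zeros(z.shape,bool); box[190:275,140:300]=1
m=box&(z>105)&(z<150)
n,l,s,c=cv2.connectedComponentsWithStats(m.astype('uint8'))
def rect(Q): 
    r=cv2.minAreaRect(Q.astype(np.float32)); return np.round(r[0],1),np.round(r[1],1),round(r[2],2)
for i in range(1,n):
    if s[i,4]>15: Q=W[l==i]; print(c[i],s[i,4],rect(Q[:,:2]),np.percentile(Q[:,2],[5,50,95]))
m=box&(z>20)
n,l,s,c=cv2.connectedComponentsWithStats(m.astype('uint8')); i=1+s[1:,4].argmax()
m2=(l==i)&(z<36); print('stand all',rect(W[l==i][:,:2])); print('stand top',rect(W[m2][:,:2]),np.median(z[m2]))
b=np.zeros(z.shape,bool); b[200:290,350:465]=1
m=b&(z>18)&(z<45); print('tray',rect(W[m][:,:2]),np.percentile(z[m],[5,50,95]))
E
```

```text
[169.68859649 215.40789474] 228 (array([535.4, 320.6]), array([80.5, 13.9]), 86.59) [109.94925073 121.08005441 124.61701102]
[216.62844037 219.05045872] 218 (array([530.2, 216. ]), array([80.2, 13.7]), 85.85) [111.28943904 121.20859641 124.89998414]
[261.6509434  218.70283019] 212 (array([533.7, 115.7]), array([79.5, 13.9]), 85.12) [112.41026949 121.00963776 124.790156  ]
stand all (array([511.5, 185.6]), array([379.9, 151.5]), 87.7)
stand top (array([512.8, 218.8]), array([313.5, 151.5]), 87.7) 31.017647665263894
tray (array([ 489.8, -231.2]), array([213.1, 153. ]), 77.97) [21.51881924 32.15299423 36.03294016]
```

View pics/crop.png

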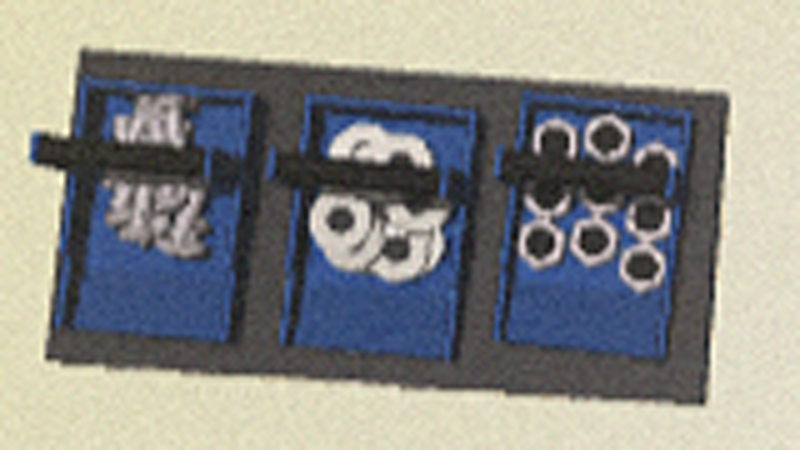

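The right-hand bin (crop 595,220) holds single hex nuts in three files of three, so it is the nut bin. The bolts are at crop (165,190) and the washers at (385,220). Next I move above its handle.

Request:
arm_command(targets=[0.088,-0.149,0,0,0,-0.192,0.088,-0.149,0,0,0,-0.192,0.088,-0.149,0,0,0,-0.192,0.088,-0.149,0,0,0,-0.192,0.088,-0.149,0,0,0,-0.192,0.088,-0.149,0,0,0,-0.192,0.088,-0.149,0,0,0,-0.192,0.088,-0.149,0,0,0,-0.192], claw=1)

```text
clock: 0.9
tool_pos: [447.7, 263.4, 231.2]
eef_rot: [0.588, 0.809, -0.0, -0.0]
wrist_force: [1.4, 1.0, -0.1]
grip_width: 85.8
finger_force: 0.0
```

Request:
arm_command(targets=[0.088,-0.149,0,0,0,-0.192,0.088,-0.149,0,0,0,-0.192,0.088,-0.149,0,0,0,-0.192,0.088,-0.149,0,0,0,-0.192,0,0,0,0,0,0,0,0,0,0,0,0])

```text
clock: 1.5
tool_pos: [535.2, 115.4, 231.0]
eef_rot: [0.737, 0.676, -0.0, -0.0]
wrist_force: [-0.3, 1.3, 1.5]
grip_width: 85.6
finger_force: 0.0
```

```bash
cat >> h.py <<'E'
from scipy.spatial.transform import Rotation as R
def rect(Q):
    r=cv2.minAreaRect(Q.astype(np.float32)); return np.round(r[0],1),np.round(r[1],1),round(r[2],2)
def wcloud(d,o):
    c=robot.get_calibration('wrist'); v,u=np.indices(d.shape)
    P=np.stack([(u-c['cx'])/c['fx']*d,-(v-c['cy'])/c['fy']*d,-d],-1)
    T=np.array(c['tool_from_camera']); P=P@T[:3,:3].T+T[:3,3]
    return R.from_quat(o['eef_rot']).apply(P.reshape(-1,3)).reshape(P.shape)+o['tool_pos']
def pose(o):
    r=R.from_quat(o['eef_rot']).as_matrix()
    print('t',round(o['clock'],2),'tcp',np.round(o['tool_pos'],1),'ydir',np.round(np.degrees(np.arctan2(r[1,1],r[0,1])),2),'zdir',np.round(r[:,2],3),'F',np.round(o['wrist_force'],1),'w',round(o['grip_width'],1),'g',round(o['finger_force'],1))
E
python3 - <<'E'
from h import *
o=robot.observe(); pose(o); p,d=snap('wrist'); cv2.imwrite('pics/w1.png',p[:,:,::-1])
W=wcloud(d,o); z=W[...,2]
m=(d>0)&(z>108)&(z<135)&(abs(W[...,0]-534)<60)&(abs(W[...,1]-116)<150)
n,l,s,c=cv2.connectedComponentsWithStats(m.astype('uint8'))
for i in range(1,n):
    if s[i,4]>60: Q=W[l==i]; print(c[i],s[i,4],rect(Q[:,:2]),np.percentile(Q[:,2],[5,50,95]))
m=(d>0)&(z>56)&(z<68)&(abs(W[...,1]-116)<52)&(abs(W[...,0]-515)<90); print('rims',rect(W[m][:,:2]),m.sum())
E
```

```text
t 1.5 tcp [535.2 115.4 231. ] ydir -4.91 zdir [-0.001 -0.    -1.   ] F [-0.3  1.3  1.5] w 85.6 g 0.0
[300.66174223  68.56953642] 1963 (array([530.2, 216.8]), array([80. , 13.8]), 85.98) [119.26133378 122.11989286 123.60363758]
[317.33087693 197.51658069] 1357 (array([533.8, 116.7]), array([80.2, 13.8]), 85.03) [119.12292142 122.17059728 123.44763878]
rims (array([513.8, 118.4]), array([ 80.8, 117.4]), 85.2) 1143
```

View pics/w1.png

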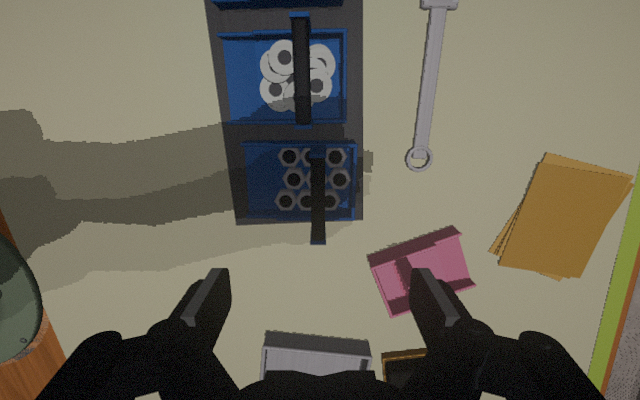

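The wrist view shows the nut bin at (300,180), its handle at (317,197) and nine nuts, and the fingers straddle along the right axis. Handle centre is (533.8, 116.7) with yaw −4.9°. I go down and grip.

Request:
arm_command(targets=[-0.006,0.005,-0.1,0,0,0,0,0,-0.1,0,0,0,0,0,-0.1,0,0,0,0,0,-0.1,0,0,0,0,0,-0.1,0,0,0,0,0,-0.06,0,0,0,0,0,0,0,0,0], claw=1)

```text
clock: 2.25
tool_pos: [532.1, 118.4, 89.6]
eef_rot: [0.735, 0.678, -0.001, -0.001]
wrist_force: [0.1, 1.0, 1.1]
grip_width: 85.6
finger_force: 0.0
```

Request:
arm_command(targets=[0,0,0,0,0,0,0,0,0,0,0,0,0,0,0,0,0,0,0,0,0,0,0,0,0,0,0,0,0,0,0,0,0,0,0,0,0,0,0,0,0,0,0,0,0,0,0,0], claw=-1, newtons=60)

```text
clock: 3.05
tool_pos: [533.8, 117.4, 91.7]
eef_rot: [0.736, 0.677, 0.0, -0.0]
wrist_force: [-2.4, 1.0, 6.5]
grip_width: 11.1
finger_force: 58.7
```

```bash
python3 - <<'E'
from h import *
o=robot.observe(); pose(o)
p,d=snap('top'); W=cloud('top',d); z=W[...,2]; 
b=np.zeros(z.shape,bool); b[195:275,238:295]=1
m=b&(z>54)&(z<70); print('rims',rect(W[m][:,:2]),m.sum())
E
```

```text
t 3.05 tcp [533.8 117.4  91.7] ydir -4.84 zdir [ 0.  0. -1.] F [-2.4  1.   6.5] w 11.1 g 58.7
rims (array([511.1,  79.3]), array([  4.1, 112.7]), 84.67) 51
```

Request:
arm_command(targets=[0,0,0.02,0,0,0,0,0,0.04,0,0,0,0,0,0.06,0,0,0,0,0,0.06,0,0,0,0,0,0.06,0,0,0,0,0,0.06,0,0,0,0,0,0.06,0,0,0,0,0,0.04,0,0,0])

```text
clock: 3.9
tool_pos: [533.9, 117.3, 192.8]
eef_rot: [0.736, 0.677, 0.0, 0.0]
wrist_force: [0.7, -1.0, -4.1]
grip_width: 11.2
finger_force: 58.6
```

```bash
python3 - <<'E'
from h import *
o=robot.observe(); pose(o); print(o['wrist_torque'])
p,d=snap('side'); cv2.imwrite('pics/s1.png',cv2.resize(p[100:300,200:440],None,fx=2.5,fy=2.5)[:,:,::-1])
W=cloud('top',np.load('top.npz')['d']); z=W[...,2]; b=np.zeros(z.shape,bool); b[160:205,375:440]=1
m=b&(z>25)&(z<60); print('block',rect(W[m][:,:2]))
E
```

```text
t 3.9 tcp [533.9 117.3 192.8] ydir -4.85 zdir [ 0.001  0.    -1.   ] F [ 0.7 -1.  -4.1] w 11.2 g 58.6
[-0.00454194 -0.03774119  0.00997784]
block (array([ 637.5, -213.9]), array([ 79.3, 151.7]), 11.35)
```

View pics/s1.png

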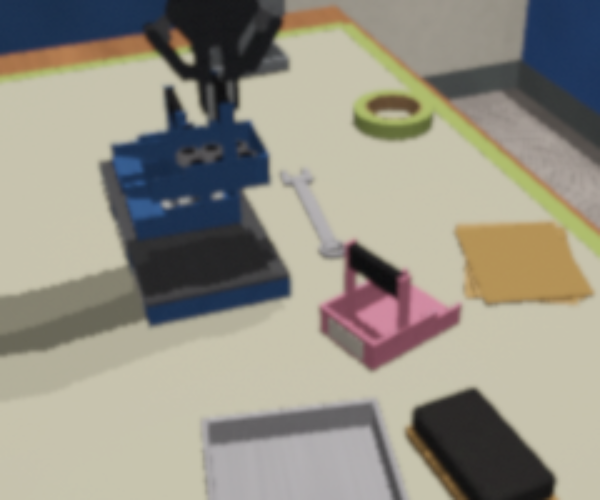

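The bin is off the stand, level, with its nuts still in at crop (200,155), and its place at (210,260) is empty. I carry it to the tray.

Request:
arm_command(targets=[0.009,-0.04,0,0,0,0,0.009,-0.08,0,0,0,0,0.009,-0.12,0,0,0,0,0.009,-0.14,0,0,0,0,0.01,-0.14,0,0,0,0,0.01,-0.14,0,0,0,0,0.01,-0.14,0,0,0,0,0.01,-0.14,0,0,0,0])

```text
clock: 4.75
tool_pos: [552.0, -119.9, 190.5]
eef_rot: [0.736, 0.676, -0.0, -0.0]
wrist_force: [1.0, 0.2, -4.5]
grip_width: 11.3
finger_force: 58.6
```

Request:
arm_command(targets=[0,-0.14,0,0,0,0,0,-0.12,0,0,0,0,0,-0.1,0,0,0,0,0,-0.07,0,0,0,0,0,-0.05,0,0,0,0,0,0,-0.03,0,0,0,0,0,-0.07,0,0,0,0,0,-0.07,0,0,0])

```text
clock: 5.55
tool_pos: [552.7, -236.6, 147.6]
eef_rot: [0.736, 0.677, 0.0, -0.0]
wrist_force: [-0.6, 0.0, -4.4]
grip_width: 11.1
finger_force: 58.6
```

Request:
arm_command(targets=[0,0,-0.07,0,0,0,0,0,-0.07,0,0,0,0,0,-0.03,0,0,0,0,0,0,0,0,0])

```text
clock: 5.95
tool_pos: [552.2, -236.8, 105.1]
eef_rot: [0.736, 0.677, -0.0, -0.001]
wrist_force: [-0.6, -0.1, -4.7]
grip_width: 11.2
finger_force: 58.8
```

```bash
cat >> h.py <<'E'
def tilt(th,mx=475,my=-231,mz=38,yaw=-4.85):
    """row fractions from the present pose to tilt th (deg) with mouth at (mx,my,mz)"""
    o=robot.observe(); t=np.radians(th)
    Ry=R.from_euler('z',yaw,degrees=True)
    rel=Ry.apply([78*np.cos(t)-51.2*np.sin(t),0,78*np.sin(t)+51.2*np.cos(t)])
    Q=Ry*R.from_euler('y',-th,degrees=True)*R.from_quat([.7071068,.7071068,0,0])  # tool y = bin +x at yaw 0
    dR=(Q*R.from_quat(o['eef_rot']).inv()).as_rotvec(degrees=True)
    dp=np.array([mx,my,mz])+rel-o['tool_pos']
    print('th',th,'dp',np.round(dp,1),'frac',np.round(dp/250,4),np.round(dR/30,4))
E
python3 - <<'E'
from h import *
pose(robot.observe()); tilt(0,mz=52); tilt(12);tilt(16);tilt(20)
E
```

```text
t 5.95 tcp [ 552.2 -236.8  105.1] ydir -4.8 zdir [-0.002  0.001 -1.   ] F [-0.6 -0.1 -4.7] w 11.2 g 58.8
th 0 dp [ 0.6 -0.8 -1.9] frac [ 0.0022 -0.0033 -0.0076] [-0.0016 -0.0038 -0.0018]
th 12 dp [-11.7   0.2  -0.8] frac [-0.047   0.0009 -0.0032] [-0.0352 -0.4024 -0.0019]
th 16 dp [-16.5   0.6   3.6] frac [-0.0661  0.0025  0.0144] [-0.0464 -0.5352 -0.0019]
th 20 dp [-21.6   1.1   7.7] frac [-0.0863  0.0042  0.0307] [-0.0577 -0.6681 -0.002 ]
```

Request:
arm_command(targets=[-0.008,0,-0.006,-0.005,-0.067,0,-0.008,0,-0.004,-0.005,-0.067,0,-0.008,0,0,-0.006,-0.067,0,-0.008,0,0.002,-0.006,-0.067,0,-0.008,0,0.004,-0.006,-0.067,0,-0.008,0,0.004,-0.006,-0.067,0,-0.008,0,0.004,-0.006,-0.067,0,0,0,0,0,0,0])

```text
clock: 6.75
tool_pos: [538.1, -237.8, 108.1]
eef_rot: [0.731, 0.671, 0.084, 0.091]
wrist_force: [-0.3, -0.1, -5.0]
grip_width: 11.1
finger_force: 58.8
```

```bash
cat >> h.py <<'E'
def look(yaw=-4.85,th=None):
    o=robot.observe(); r=R.from_quat(o['eef_rot']).as_matrix(); th=np.degrees(np.arcsin(r[2,1]))
    print('th %.1f'%th,'Fz %.2f'%o['wrist_force'][2],'Tq',np.round(o['wrist_torque'],3)); pose(o)
    p,d=snap('side'); W=cloud('side',d)
    Ty=R.from_euler('z',-12,degrees=True); L=(W-[490,-231,0])@Ty.as_matrix()
    m=(d>0)&(abs(L[...,0])<70)&(abs(L[...,1])<100)&(L[...,2]>9)&(L[...,2]<27)
    n,l,s,c=cv2.connectedComponentsWithStats(m.astype('uint8'))
    for i in range(1,n):
        if s[i,4]>12: print('blob',s[i,4],c[i].round(),np.round(np.median(L[l==i],0)))
    mx=o['tool_pos']-R.from_euler('z',yaw,degrees=True).apply([78*np.cos(np.radians(th))-51.2*np.sin(np.radians(th)),0,78*np.sin(np.radians(th))+51.2*np.cos(np.radians(th))])
    print('mouth',mx.round(1)); return p,d
E
python3 - <<'E'
from h import *
look(); p,d=snap('wrist')
q=np.hstack([np.load('side.npz')['p'][180:380,230:430],p[100:300,200:400]]); cv2.imwrite('pics/a.png',cv2.resize(q,(800,400))[:,:,::-1])
tilt(18)
E
```

```text
th 14.2 Fz -5.02 Tq [ 0.014  0.589 -0.011]
t 6.75 tcp [ 538.1 -237.8  108.1] ydir -4.88 zdir [ 0.244 -0.021 -0.97 ] F [-0.3 -0.1 -5. ] w 11.1 g 58.8
mouth [ 475.2 -232.5   39.4]
th 18 dp [-5.9  1.8  2.9] frac [-0.0234  0.0074  0.0115] [-0.0108 -0.1289 -0.0002]
```

View pics/a.png

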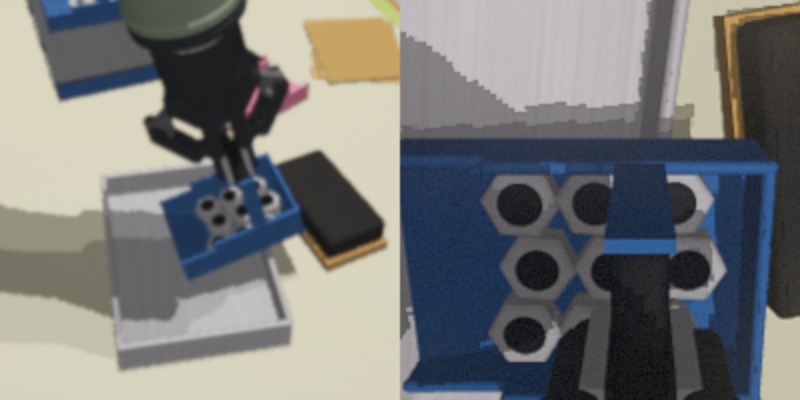

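Left half (side): the bin is over the tray with no nut out. Right half (wrist): front nuts are at crop x≈480–580 and have not slid. The bin is fixed in the wrist view, so I'll use it to watch for motion.

Request:
arm_command(targets=[-0.006,0.001,0.002,-0.003,-0.033,0,-0.006,0.001,0.003,-0.003,-0.033,0,-0.006,0.001,0.003,-0.003,-0.033,0,-0.006,0.001,0.003,-0.003,-0.033,0,0,0,0,0,0,0])

```text
clock: 7.35
tool_pos: [532.0, -236.9, 110.1]
eef_rot: [0.727, 0.668, 0.106, 0.116]
wrist_force: [0.0, -0.1, -4.8]
grip_width: 11.2
finger_force: 58.8
```

```bash
cp wrist.npz w_ref.npz; cat >> h.py <<'E'
def nuts():
    a=np.load('w_ref.npz')['p'].astype(int); p,d=snap('wrist'); b=p.astype(int)
    # bluish floor vs grey nut, along three files inside the bin
    g=lambda q:(q[...,2]-q[...,0]<35)&(q.sum(-1)>150)
    for r0,r1 in((190,218),(220,246),(250,278)):
        f=[np.round(g(q)[r0:r1,200:330].mean(0),1) for q in (a,b)]
        s=[(np.where(x>.35)[0][:1]+200) for x in f]; print('file',r0,'front col ref/now',*s)
    print('diff',abs(a-b)[185:285,200:300].mean().round(1))
E
python3 - <<'E'
from h import *
look(); nuts(); tilt(20)
E
```

```text
th 18.1 Fz -4.79 Tq [ 0.09   0.642 -0.006]
t 7.35 tcp [ 532.  -236.9  110.1] ydir -4.87 zdir [ 0.31  -0.027 -0.95 ] F [ 0.  -0.1 -4.8] w 11.2 g 58.8
mouth [ 474.  -231.9   37.1]
file 190 front col ref/now [200] [200]
file 220 front col ref/now [200] [200]
file 250 front col ref/now [200] [200]
diff 22.8
th 20 dp [-2.   1.2  2.7] frac [-0.008   0.0048  0.0106] [-0.0045 -0.0631  0.0006]
```

```bash
sed -i 's/g=lambda q.*/g=lambda q:((q.max(-1)-q.min(-1))<.3*q.max(-1))\&(q.sum(-1)>120)/' h.py; python3 - <<'E'
from h import *
nuts()
a=np.load('w_ref.npz')['p'].astype(int);b=np.load('wrist.npz')['p'].astype(int)
for r in (204,232,265):
    for q in (a,b): print(r,[tuple(int(v) for v in x) for x in q[r,195:300:8]])
E
```

```text
file 190 front col ref/now [200] [200]
file 220 front col ref/now [200] [200]
file 250 front col ref/now [200] [200]
diff 24.5
204 [(95, 91, 95), (29, 46, 77), (26, 47, 79), (34, 56, 83), (29, 49, 79), (31, 49, 82), (87, 85, 90), (30, 30, 29), (33, 29, 37), (28, 25, 32), (99, 97, 97), (97, 96, 99), (27, 28, 32), (32, 30, 35)]
204 [(93, 89, 94), (42, 58, 86), (38, 55, 82), (27, 47, 76), (32, 46, 77), (95, 91, 94), (21, 24, 31), (31, 29, 32), (87, 85, 87), (75, 75, 82), (28, 32, 31), (12, 18, 24), (28, 31, 30), (171, 167, 171)]
232 [(99, 96, 100), (65, 71, 90), (31, 49, 82), (33, 52, 83), (30, 52, 82), (28, 45, 80), (24, 49, 79), (91, 90, 89), (26, 23, 29), (24, 22, 26), (21, 21, 26), (90, 90, 92), (91, 92, 97), (27, 31, 29)]
232 [(93, 88, 93), (65, 68, 89), (31, 45, 76), (33, 46, 75), (36, 55, 81), (88, 86, 88), (22, 18, 25), (19, 21, 26), (18, 17, 25), (84, 83, 86), (91, 90, 96), (20, 24, 31), (31, 23, 32), (90, 89, 92)]
265 [(94, 91, 95), (147, 143, 148), (28, 51, 83), (34, 55, 84), (35, 49, 78), (25, 48, 77), (28, 40, 77), (79, 76, 79), (23, 32, 26), (33, 31, 36), (160, 157, 160), (78, 77, 80), (13, 24, 29), (72, 73, 72)]
265 [(154, 151, 155), (151, 147, 151), (31, 48, 79), (34, 49, 78), (28, 45, 75), (94, 89, 93), (34, 32, 35), (17, 20, 25), (25, 29, 27), (142, 138, 140), (74, 73, 74), (21, 27, 27), (27, 25, 31), (71, 73, 75)]
```

Request:
arm_command(targets=[-0.004,0.002,0.005,-0.002,-0.031,0,-0.004,0.002,0.005,-0.002,-0.031,0,0,0,0,0,0,0])

```text
clock: 7.8
tool_pos: [530.1, -235.7, 112.6]
eef_rot: [0.725, 0.666, 0.118, 0.128]
wrist_force: [0.5, -0.4, -3.9]
grip_width: 11.3
finger_force: 58.8
```

```bash
sed -i 's/200:330\].mean/212:330].mean/; s/\[:1\]+200/[:1]+212/' h.py; python3 - <<'E'
from h import *
look(); nuts(); tilt(22)
E
```

```text
th 20.0 Fz -3.90 Tq [0.094 0.656 0.04 ]
t 7.8 tcp [ 530.1 -235.7  112.6] ydir -4.86 zdir [ 0.341 -0.029 -0.94 ] F [ 0.5 -0.4 -3.9] w 11.3 g 58.8
mouth [ 474.5 -230.9   37.8]
file 190 front col ref/now [243] [212]
file 220 front col ref/now [252] [212]
file 250 front col ref/now [247] [212]
diff 20.9
th 22 dp [-2.6  0.4  2.1] frac [-0.0103  0.0015  0.0083] [-0.0062 -0.0675  0.0006]
```

Front nuts are at the mouth edge, so I level at once by about 9°.

Request:
arm_command(targets=[0.04,-0.004,-0.024,0.025,0.27,0,0.006,0,-0.002,0.002,0.03,0,0,0,0,0,0,0])

```text
clock: 8.2
tool_pos: [541.0, -235.0, 105.9]
eef_rot: [0.731, 0.673, 0.08, 0.083]
wrist_force: [-0.8, 0.3, -4.5]
grip_width: 11.3
finger_force: 59.0
```

```bash
python3 - <<'E'
from h import *
look(); nuts()
p=np.load('wrist.npz')['p']
q=np.hstack([np.load('side.npz')['p'][180:380,230:430],p[100:300,200:400]]); cv2.imwrite('pics/b.png',cv2.resize(q,(800,400))[:,:,::-1])
E
```

```text
th 13.2 Fz -4.52 Tq [0.071 0.395 0.05 ]
t 8.2 tcp [ 541.  -235.   105.9] ydir -4.72 zdir [ 0.229 -0.014 -0.973] F [-0.8  0.3 -4.5] w 11.3 g 59.0
mouth [ 477.1 -229.6   38.1]
file 190 front col ref/now [243] [214]
file 220 front col ref/now [252] [212]
file 250 front col ref/now [247] [212]
diff 31.0
```

View pics/b.png

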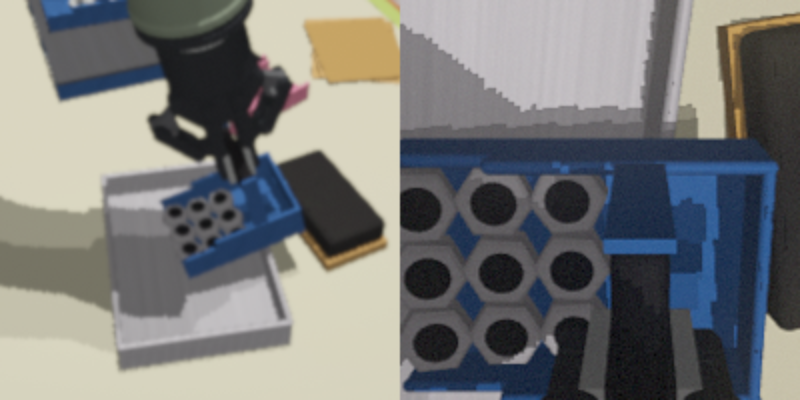

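All nine are still in the bin. In the wrist view they have slid forward, with the front row at the mouth edge (crop x≈400–430) and the rear of the bin empty. I tilt again in fine steps, tracking shift per file.

Request:
arm_command(targets=[-0.009,0,0.004,-0.005,-0.05,0,-0.009,0,0.005,-0.004,-0.05,0,0,0,0,0,0,0])

```text
clock: 8.6
tool_pos: [533.8, -236.4, 108.3]
eef_rot: [0.729, 0.669, 0.098, 0.102]
wrist_force: [-1.2, -0.1, -4.8]
grip_width: 11.5
finger_force: 59.1
```

```bash
cp wrist.npz w_ref.npz; cat >> h.py <<'E'
def shift():
    a=np.load('w_ref.npz')['p']; p,d=snap('wrist')
    for r0,r1 in((188,218),(222,250),(256,282)):
        t=a[r0:r1,225:290] if r0<256 else a[r0:r1,225:270]
        s=cv2.matchTemplate(p[r0-3:r1+3,165:300],t,cv2.TM_CCOEFF_NORMED); _,v,_,l=cv2.minMaxLoc(s)
        print('file',r0,'shift px',l[0]-60,'corr %.2f'%v)
E
python3 - <<'E'
from h import *
look(); shift(); tilt(18)
E
```

```text
th 16.2 Fz -4.84 Tq [-0.004  0.587  0.07 ]
t 8.6 tcp [ 533.8 -236.4  108.3] ydir -4.98 zdir [ 0.279 -0.018 -0.96 ] F [-1.2 -0.1 -4.8] w 11.5 g 59.1
mouth [ 473.4 -231.2   37.4]
file 188 shift px -2 corr 0.95
file 222 shift px -1 corr 0.97
file 256 shift px -2 corr 0.90
th 18 dp [-1.8  0.4  2.3] frac [-0.0071  0.0016  0.0092] [-0.0159 -0.0582 -0.0003]
```

Request:
arm_command(targets=[-0.004,0.001,0.004,-0.007,-0.03,0,-0.003,0.001,0.005,-0.007,-0.03,0,0,0,0,0,0,0])

```text
clock: 9.0
tool_pos: [533.2, -235.3, 110.6]
eef_rot: [0.727, 0.669, 0.107, 0.115]
wrist_force: [-0.3, -0.0, -4.0]
grip_width: 11.3
finger_force: 59.1
```

```bash
python3 - <<'E'
from h import *
look(); shift(); tilt(20)
E
```

```text
th 18.1 Fz -4.05 Tq [ 0.039  0.59  -0.036]
t 9.0 tcp [ 533.2 -235.3  110.6] ydir -4.8 zdir [ 0.309 -0.025 -0.951] F [-0.3 -0.  -4. ] w 11.3 g 59.1
mouth [ 475.1 -230.3   37.7]
file 188 shift px -2 corr 0.94
file 222 shift px -2 corr 0.97
file 256 shift px -2 corr 0.87
th 20 dp [-3.  -0.3  2.2] frac [-0.0119 -0.0012  0.0088] [-0.007  -0.0649 -0.0023]
```

Request:
arm_command(targets=[-0.005,0,0.004,-0.003,-0.032,0,-0.005,0,0.004,-0.003,-0.032,0,0,0,0,0,0,0])

```text
clock: 9.4
tool_pos: [530.4, -235.5, 112.5]
eef_rot: [0.725, 0.667, 0.118, 0.128]
wrist_force: [-0.4, 0.9, -3.9]
grip_width: 11.2
finger_force: 59.1
```

```bash
python3 - <<'E'
from h import *
look(); shift(); tilt(22)
E
```

```text
th 20.0 Fz -3.88 Tq [0.082 0.663 0.056]
t 9.4 tcp [ 530.4 -235.5  112.5] ydir -4.82 zdir [ 0.341 -0.028 -0.94 ] F [-0.4  0.9 -3.9] w 11.2 g 59.1
mouth [ 474.8 -230.8   37.7]
file 188 shift px -4 corr 0.93
file 222 shift px -3 corr 0.95
file 256 shift px -4 corr 0.87
th 22 dp [-3.   0.1  2.1] frac [-0.012   0.0005  0.0084] [-0.0067 -0.0672 -0.0015]
```

Request:
arm_command(targets=[-0.006,0,0.004,-0.003,-0.034,0,0,0,0,0,0,0])

```text
clock: 9.7
tool_pos: [529.3, -235.5, 113.5]
eef_rot: [0.724, 0.666, 0.123, 0.134]
wrist_force: [0.2, 0.6, -3.8]
grip_width: 11.3
finger_force: 59.1
```

```bash
python3 - <<'E'
from h import *
look(); shift(); tilt(22)
E
```

```text
th 21.0 Fz -3.79 Tq [0.065 0.697 0.035]
t 9.7 tcp [ 529.3 -235.5  113.5] ydir -4.8 zdir [ 0.357 -0.029 -0.934] F [ 0.2  0.6 -3.8] w 11.3 g 59.1
mouth [ 475.  -230.8   37.7]
file 188 shift px -8 corr 0.93
file 222 shift px -7 corr 0.96
file 256 shift px -8 corr 0.85
th 22 dp [-1.7  0.   1.1] frac [-0.007   0.0001  0.0045] [-0.0037 -0.034  -0.002 ]
```

Request:
arm_command(targets=[0,0,0,0,0,0])

```text
clock: 9.9
tool_pos: [529.8, -235.4, 113.6]
eef_rot: [0.724, 0.666, 0.123, 0.134]
wrist_force: [-0.3, -0.5, -4.3]
grip_width: 11.0
finger_force: 59.1
```

```bash
python3 - <<'E'
from h import *
look(); shift(); tilt(22)
E
```

```text
th 21.0 Fz -4.29 Tq [0.065 0.649 0.009]
t 9.9 tcp [ 529.8 -235.4  113.6] ydir -4.77 zdir [ 0.357 -0.03  -0.934] F [-0.3 -0.5 -4.3] w 11.0 g 59.1
mouth [ 475.5 -230.8   37.8]
file 188 shift px -10 corr 0.92
file 222 shift px -7 corr 0.97
file 256 shift px -8 corr 0.85
th 22 dp [-1.9 -0.2  1.2] frac [-0.0074 -0.0008  0.0047] [-0.0033 -0.0338 -0.0032]
```

Request:
arm_command(targets=[-0.006,0,0.004,-0.003,-0.034,0])

```text
clock: 10.1
tool_pos: [528.8, -235.1, 114.6]
eef_rot: [0.722, 0.665, 0.129, 0.141]
wrist_force: [0.6, 0.4, -4.7]
grip_width: 11.3
finger_force: 59.1
```

```bash
python3 - <<'E'
from h import *
look(); shift(); tilt(23)
E
```

```text
th 22.0 Fz -4.73 Tq [-0.011  0.684 -0.018]
t 10.1 tcp [ 528.8 -235.1  114.6] ydir -4.71 zdir [ 0.374 -0.031 -0.927] F [ 0.6  0.4 -4.7] w 11.3 g 59.1
mouth [ 475.9 -230.6   37.9]
file 188 shift px -13 corr 0.89
file 222 shift px -9 corr 0.96
file 256 shift px -11 corr 0.84
th 23 dp [-1.2 -0.   1.1] frac [-0.0048 -0.      0.0046] [-0.0034 -0.0328 -0.0023]
```

Request:
arm_command(targets=[0,0,0,0,0,0])

```text
clock: 10.3
tool_pos: [528.2, -235.5, 114.6]
eef_rot: [0.723, 0.665, 0.129, 0.14]
wrist_force: [-0.1, -0.1, -3.6]
grip_width: 10.6
finger_force: 59.2
```

```bash
python3 - <<'E'
from h import *
look(); shift()
E
```

```text
th 22.0 Fz -3.65 Tq [ 0.105  0.625 -0.014]
t 10.3 tcp [ 528.2 -235.5  114.6] ydir -4.79 zdir [ 0.373 -0.031 -0.927] F [-0.1 -0.1 -3.6] w 10.6 g 59.2
blob 112 [301. 304.] [-42.  10.  17.]
blob 122 [313. 319.] [-26. -34.  22.]
mouth [ 475.2 -231.    37.9]
file 188 shift px -27 corr 0.86
file 222 shift px -23 corr 0.87
file 256 shift px 10 corr 0.73
```

Two blobs are in the tray area and the files are moving, so I level now.

Request:
arm_command(targets=[0.04,0,-0.03,0.026,0.27,0,0.008,0,-0.006,0.006,0.07,0,0,0,0,0,0,0])

```text
clock: 10.7
tool_pos: [537.7, -234.2, 106.1]
eef_rot: [0.729, 0.672, 0.092, 0.095]
wrist_force: [-0.6, 0.7, -3.9]
grip_width: 11.4
finger_force: 59.2
```

```bash
python3 - <<'E'
from h import *
look(); shift()
p=np.load('wrist.npz')['p']
q=np.hstack([np.load('side.npz')['p'][180:380,230:430],p[120:320,120:320]]); cv2.imwrite('pics/c.png',cv2.resize(q,(800,400),interpolation=2)[:,:,::-1])
E
```

```text
th 15.2 Fz -3.93 Tq [-0.001  0.405 -0.006]
t 10.7 tcp [ 537.7 -234.2  106.1] ydir -4.73 zdir [ 0.262 -0.014 -0.965] F [-0.6  0.7 -3.9] w 11.4 g 59.2
blob 106 [300. 305.] [-46.  11.  15.]
blob 174 [314. 315.] [-21. -26.  22.]
mouth [ 476.1 -228.9   36.2]
file 188 shift px -31 corr 0.82
file 222 shift px -28 corr 0.87
file 256 shift px 7 corr 0.89
```

View pics/c.png

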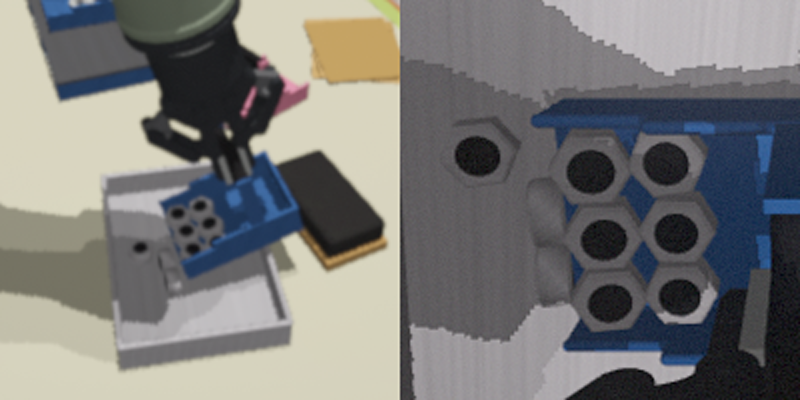

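Three nuts are out: one lies flat at wrist crop (480,155) and two stand just off the mouth at (545,215) and (550,275). Six are still in the bin. I level fully while rising.

Request:
arm_command(targets=[0.013,0,0.01,0.008,0.1,0,0.013,-0.002,0.015,0.008,0.1,0,0.013,-0.002,0.02,0.008,0.1,0,0.013,-0.002,0.02,0.008,0.1,0,0.012,-0.002,0.02,0.008,0.1,0,0,0,0.04,0,0,0,0,0,0.04,0,0,0,0,0,0,0,0,0])

```text
clock: 11.6
tool_pos: [552.1, -237.3, 148.8]
eef_rot: [0.737, 0.676, 0.005, -0.0]
wrist_force: [-0.5, -0.6, -3.5]
grip_width: 11.1
finger_force: 59.1
```

```bash
python3 - <<'E'
from h import *
look(); tilt(0,mz=140); p,d=snap('wrist')
q=np.hstack([np.load('side.npz')['p'][180:380,230:430],p[120:320,120:320]]); cv2.imwrite('pics/d.png',cv2.resize(q,(800,400),interpolation=2)[:,:,::-1])
E
```

```text
th 0.4 Fz -3.46 Tq [-0.023 -0.116 -0.   ]
t 11.6 tcp [ 552.1 -237.3  148.8] ydir -4.91 zdir [ 0.007  0.007 -1.   ] F [-0.5 -0.6 -3.5] w 11.1 g 59.1
blob 107 [300. 305.] [-46.  11.  15.]
blob 174 [314. 316.] [-21. -26.  22.]
mouth [ 474.7 -230.8   97.2]
th 0 dp [ 0.8 -0.5 43. ] frac [ 0.0031 -0.002   0.1722] [-0.0136  0.0113  0.0017]
```

View pics/d.png

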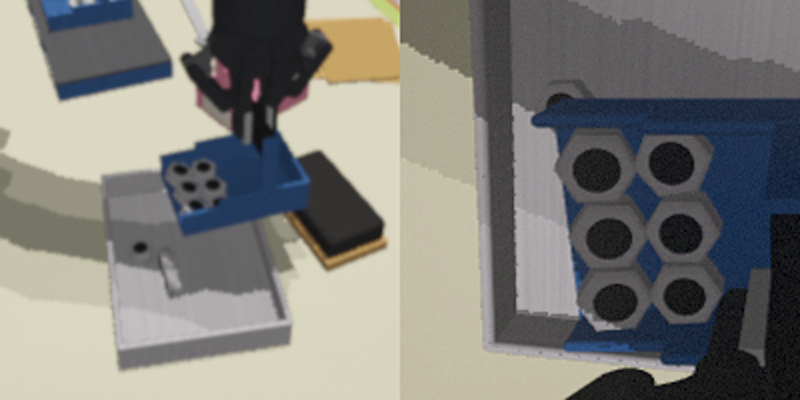

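The tray holds three nuts, one flat at left crop (140,247) and two on edge at (168,270). Six remain in the bin near the mouth. I tip the mouth up slightly for safety and carry it back.

Request:
arm_command(targets=[0,0,0.03,0.004,0.083,0,0,0,0.05,0.004,0.083,0,0,0,0.05,0.003,0.083,0,0,0,0.04,0.003,0.095,0,0,0.02,0,0,0,0,0,0.05,0,0,0,0,0,0.09,0,0,0,0,-0.01,0.12,0,0,0,0])

```text
clock: 12.5
tool_pos: [548.9, -165.9, 189.1]
eef_rot: [0.734, 0.673, -0.06, -0.065]
wrist_force: [-0.1, -0.1, -3.1]
grip_width: 11.2
finger_force: 59.2
```

Request:
arm_command(targets=[-0.01,0.13,0,0,0,0,-0.01,0.13,0,0,0,0,-0.01,0.13,0,0,0,0,-0.01,0.13,0,0,0,0,-0.01,0.13,0,0,0,0,-0.01,0.13,0,0,0,0,0,0.13,0,0,0,0,0,0.1,0,0,0,0])

```text
clock: 13.3
tool_pos: [533.4, 88.6, 189.3]
eef_rot: [0.733, 0.674, -0.06, -0.065]
wrist_force: [0.2, -0.0, -3.0]
grip_width: 11.1
finger_force: 59.1
```

Request:
arm_command(targets=[0,0.07,0,0,0,0,0,0.04,0,0,0,0,0,0.02,0,-0.007,-0.083,0,0,0,0,-0.007,-0.083,0,0,0,0,-0.007,-0.083,0,0,0,0,-0.007,-0.083,0,0,0,0,0,0,0,0,0,0,0,0,0])

```text
clock: 14.1
tool_pos: [534.6, 117.9, 190.0]
eef_rot: [0.737, 0.676, -0.001, -0.001]
wrist_force: [1.0, 1.1, -3.3]
grip_width: 11.4
finger_force: 59.1
```

```bash
cat >> h.py <<'E'
def goto(pos,yaw=-4.85):
    o=robot.observe(); Q=R.from_euler('z',yaw,degrees=True)*R.from_quat([.7071068,.7071068,0,0])
    print('frac',np.round((np.array(pos)-o['tool_pos'])/250,4),np.round((Q*R.from_quat(o['eef_rot']).inv()).as_rotvec(degrees=True)/30,4))
E
python3 - <<'E'
from h import *
pose(robot.observe()); goto([533.8,117.4,91.7]); p,d=snap('wrist')
W=wcloud(d,robot.observe()); z=W[...,2]
f=np.load('top.npz')['d']; T=cloud('top',f)
# empty place: neighbour washers bin handle now vs before
m=(d>0)&(z>108)&(z<135)&(abs(W[...,0]-530)<30)&(abs(W[...,1]-217)<50); print('washers handle',rect(W[m][:,:2]),m.sum())
E
```

```text
t 14.1 tcp [534.6 117.9 190. ] ydir -4.92 zdir [-0.004 -0.    -1.   ] F [ 1.   1.1 -3.3] w 11.4 g 59.1
frac [-0.0032 -0.002  -0.3931] [ 0.0002 -0.0071  0.0024]
washers handle (array([530.5, 216.8]), array([79.7, 14.1]), 86.12) 2791
```

Request:
arm_command(targets=[-0.003,-0.002,-0.04,0,-0.007,0.04,0,0,-0.07,0,0,0.037,0,0,-0.08,0,0,0,0,0,-0.08,0,0,0,0,0,-0.06,0,0,0,0,0,-0.03,0,0,0,0,0,-0.015,0,0,0,0,0,0,0,0,0])

```text
clock: 14.95
tool_pos: [534.0, 117.6, 95.8]
eef_rot: [0.723, 0.691, -0.0, 0.0]
wrist_force: [-0.0, 0.1, -1.9]
grip_width: 11.4
finger_force: 59.2
```

```bash
python3 - <<'E'
from h import *
pose(robot.observe()); goto([533.8,117.4,91.7],-2.55)
E
```

```text
t 14.95 tcp [534.  117.6  95.8] ydir -2.58 zdir [ 0.    -0.001 -1.   ] F [-0.   0.1 -1.9] w 11.4 g 59.2
frac [-0.0008 -0.0006 -0.0165] [0.001  0.0008 0.0011]
```

Request:
arm_command(targets=[0,0,-0.008,0,0,0,0,0,-0.006,0,0,0,0,0,-0.003,0,0,0,0,0,0,0,0,0])

```text
clock: 15.35
tool_pos: [534.0, 117.8, 92.0]
eef_rot: [0.723, 0.691, 0.0, 0.0]
wrist_force: [0.3, 0.0, -4.3]
grip_width: 11.1
finger_force: 59.2
```

```bash
python3 - <<'E'
from h import *
pose(robot.observe())
E
```

```text
t 15.35 tcp [534.  117.8  92. ] ydir -2.58 zdir [ 0.001 -0.    -1.   ] F [ 0.3  0.  -4.3] w 11.1 g 59.2
```

Request:
arm_command(targets=[0,0,-0.003,0,0,0,0,0,0,0,0,0])

```text
clock: 15.55
tool_pos: [534.1, 117.8, 91.7]
eef_rot: [0.723, 0.691, 0.0, 0.0]
wrist_force: [-3.0, -0.0, 8.9]
grip_width: 11.1
finger_force: 60.9
```

Request:
arm_command(targets=[0,0,-0.003,0,0,0,0,0,0,0,0,0])

```text
clock: 15.75
tool_pos: [534.2, 117.8, 91.7]
eef_rot: [0.723, 0.691, 0.001, 0.0]
wrist_force: [-9.0, -1.0, 26.0]
grip_width: 11.2
finger_force: 63.6
```

It has seated. I ease off a little, release and rise.

Request:
arm_command(targets=[0,0,0.004,0,0,0,0,0,0,0,0,0])

```text
clock: 15.95
tool_pos: [534.2, 117.8, 91.7]
eef_rot: [0.723, 0.691, 0.001, 0.001]
wrist_force: [-4.3, -1.0, 10.5]
grip_width: 11.2
finger_force: 61.3
```

Request:
arm_command(targets=[0,0,0,0,0,0,0,0,0,0,0,0,0,0,0,0,0,0,0,0,0,0,0,0,0,0,0,0,0,0,0,0,0,0,0,0,0,0,0,0,0,0,0,0,0,0,0,0], claw=1)

```text
clock: 16.75
tool_pos: [534.0, 117.7, 91.3]
eef_rot: [0.723, 0.691, 0.0, 0.0]
wrist_force: [-0.1, 0.1, -0.2]
grip_width: 85.4
finger_force: 0.0
```

Request:
arm_command(targets=[0,0,0.04,0,0,0,0,0,0.08,0,0,0,0,0,0.12,0,0,0,0,0,0.12,0,0,0,0,0,0.12,0,0,0,0,0,0.08,0,0,0,0,0,0,0,0,0])

```text
clock: 17.45
tool_pos: [535.1, 117.9, 234.6]
eef_rot: [0.723, 0.691, 0.002, 0.001]
wrist_force: [-0.4, 0.0, -0.4]
grip_width: 85.5
finger_force: 0.0
```

```bash
python3 - <<'E'
from h import *
o=robot.observe(); pose(o); p,d=snap('wrist'); W=wcloud(d,o); z=W[...,2]; S,ds=snap('side')
for y in (117,217):
    m=(d>0)&(z>108)&(z<135)&(abs(W[...,0]-532)<40)&(abs(W[...,1]-y)<50); print('handle',rect(W[m][:,:2]),np.percentile(z[m],[5,50,95]))
m=(d>0)&(z>56)&(z<68)&(abs(W[...,1]-116)<52)&(abs(W[...,0]-515)<90); print('rims',rect(W[m][:,:2]))
m=(d>0)&(z>24)&(z<36)&(abs(W[...,1]-200)<190)&(abs(W[...,0]-515)<100); print('stand',rect(W[m][:,:2]))
q=np.vstack([p[:260,140:460],S[140:380,200:520]]); cv2.imwrite('pics/e.png',np.hstack([cv2.resize(p[:300,150:450],(400,400)),cv2.resize(S[140:380,200:440],(400,400))])[:,:,::-1])
E
```

```text
t 17.45 tcp [535.1 117.9 234.6] ydir -2.6 zdir [ 0.005  0.001 -1.   ] F [-0.4  0.  -0.4] w 85.5 g 0.0
handle (array([534.8, 116.8]), array([80.8, 13.5]), 87.48) [119.44877164 122.14302802 123.38473521]
handle (array([530.3, 216.9]), array([79.8, 14. ]), 86.23) [119.9632222  122.22025877 123.56458144]
rims (array([514.7, 117.8]), array([ 80.7, 117.2]), 87.41)
stand (array([510.9, 177.2]), array([230. , 150.5]), 87.71)
```

View pics/e.png

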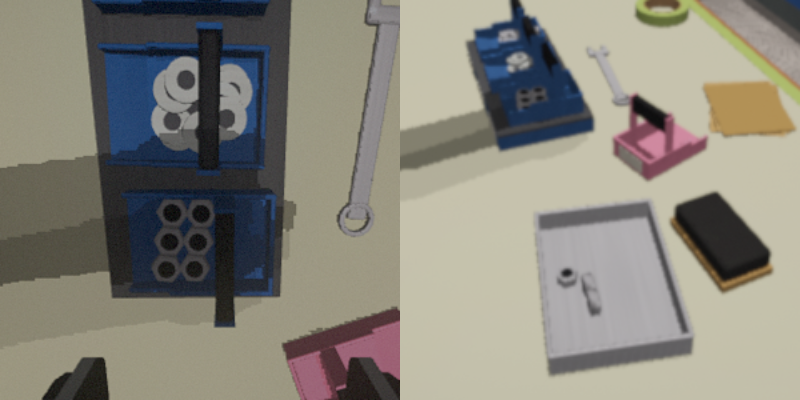

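The bin is back at yaw −2.6° (the stand is at −2.3°), level, with six nuts in it at (185,240). Three nuts are in the tray at (567,277) and (592,295), and the neighbours have not moved. I hand it in.

```bash
python3 -c "
from cell import robot
print(robot.sign_off())"
```

```text
the job is handed in; nothing more can be done
None
```

Job handed in: three nuts are in the tray, six are still in the bin, and the bin is back level and square in its own place on the stand; neither the bolts and washers bins nor anything else on the bench looked moved in the last pictures.

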